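# Load a batten in the locating fixture and hold it on the stop

## Robot

A 6-joint arm with a two-finger parallel gripper is mounted at the origin on the work surface; the furniture and walls round the work are solid. World frame = base frame: x ahead of the robot, y to its left, z up, the work surface at z = 0. Lengths are in m, angles in rad, forces in N, time in s.
With the tool pointing down it reaches from about 0.35 to 0.975 m from the base axis. Payload 4.9 kg.
Tool frame: the origin (TCP) lies on the centre line of the jaws, within the pads' length; the fingertips stand 14 mm ahead of it and the grasp point (between the pads) lies 5 mm behind it (manip.nose_length is the distance from the TCP to the fingertips, in m); z points along the fingers, y is the line along which they close (so a half turn about z gives the same grasp; the last joint's range is limited). The gripper opens to 85 mm and grips with 20 to 120 N. Pads are 22 mm wide; open, the fingers measure 114 mm over their backs; the gripper's body (76 mm by 85 mm) begins 54 mm behind the grasp point. The pads swing forward as they close: fully open they stand 13 mm farther back than shut.
Start: joints at [-0.119, 0.053, 1.613, -0, 1.476, -0.119], TCP at [0.625, 0, 0.245] pointing down, gripper open.
Joint ranges: [-3.01, 3.01], [-1.01, 2.22], [0.06, 2.58], [-1.02, 4.17], [0.09, 2.62], [-3.14, 3.14]. Speed limits (rad/s): [2.57, 2.57, 3.14, 3.14, 3.14, 3.14].

## Interface

Orientations are given as a unit quaternion [w, x, y, z].
In Python, from plant import manip, imaging gives the robot as it stands.
- The arm moves only by the tool play_rows, never from a script. Its argument "commands" is a list of rows, each a list of 6 numbers: the shift along the tool's x, y, z in mm, then the turn, a rotation vector about the tool's x, y, z in degrees. A call has 1 to 5 rows; each row shifts and turns the commanded pose from where the row before left it, along the tool's axes as they then stand; what a row does not reach is not made up. A row lasts 1/12 s, in which the tool goes at most 41.7 mm and 7.16 degrees, less where a joint would pass 70% of its speed; a pose out of reach is approached as far as the arm can. A call is refused whole if a number of a shift passes 41.7 or a number of a turn 7.16, either way. A call with a gripper value outside its range is refused whole. "hand" is the finger opening in mm, from 0 to 85.4, set as the call begins (left out, the last holds). The fingers move at their own pace and stop on an object; the grip force is fixed at half the most. Time passes only in rows, so rows that do not move let the fingers close. It gives the time, the measured TCP pose, the force, the opening and the grip force at its end, in the units of the state.
- manip.state(): the state, without advancing time (a new reading comes with each control period).
- imaging.grab_frame(name): name is "scene" or "side" or "wrist"; returns a dict with "image" (420x560x3 uint8, red, green, blue), "fx", "fy", "cx", "cy" (pixels), "R" (3x3) and "t" (3): a world point X has camera coordinates R X + t; the wrist camera has in their place "mount" (4x4, takes a point from camera to tool coordinates, whose origin is the TCP and whose axes are the flange's). Camera axes: x right, y down, z forward; pixel columns grow to the right and rows downward; lengths in m; the calibration is good to about 2 mm. A picture is of the moment at which its call begins: read the wrist's pose just before it. There is no depth.
- manip.job_done(): hands the job in; it is judged then, once.
The state is a dict: "time": time; "joint_pos": joint angles; "joint_vel": joint speeds; "joint_efforts": joint torques, N m; "tool_pos": TCP position; "tool_rot": TCP orientation; "contact_force": force on the tool from outside, world axes, zero at the start; "ft_torque": the same for the moment, N m; "gripper_width": opening from 0.0 (shut) to 1.0 (fully open); "grasp_force": force on a finger pad.
Only numpy, scipy, OpenCV 4.12 (cv2) and the standard library are available. Lean on these libraries where they do the work, as an engineer would, in place of code of your own. Each camera call takes 0.05 s, during which the arm holds its last target. There are 200 camera calls.

## Task

Lay the loose wooden batten lengthwise on the bed of the locating fixture, between the fence and the open sliding jaw and just short of the sprung plunger, and let go of it. Then slide the jaw by its red knob until it closes on the batten and squares it against the fence, and after that press the batten endways against the plunger until its end meets the hard stop. Finish while still holding it pressed there (the spring pushes it back out if you let go), and leave the tape measure, pencil and screwdriver where they are.

Things in the scene. Friction and masses are not known exactly. Their poses are not given: they have to be found in the camera images.
- batten: The loose work piece: a plain light-brown softwood batten, 30 x 130 x 30 mm (x, y, z), 0.07 to 0.14 kg, lying on the bench to the right of the fixture. Origin at the centre of its underside; its long axis is its own y. Either end may lead.
- batten_mid (a point): Centre of the batten, 15 mm above its underside.
- fixture: Fixture fixed to the bench; pale, smooth bed 8 mm thick, x -117 to 117 mm, y -76 to 44 mm. Origin on the bench surface under the channel's centre line: +x runs along the channel to the stop (roughly away from the robot), +y to the fence (roughly left), z up. A seated batten has its centre at x = 10, y = 0 and its near end at x = -55 mm. Sites and parts below are given in this frame.
- fence_face (a point): Middle of the top edge of the blue fence's inner face (fixture x = 5, y = 15, z = 18 mm). The fence runs along the left of the channel from x -50 to 60 mm, 18 mm wide, its top 10 mm above the bed. A batten square against it has its centre at fixture y = 0.
- stop: Blue stop block at the far end, a rigid part of the fixture: flat hard stop face at fixture x = 75 mm, 70 mm wide, top at z = 42 mm. The brass plunger, 12 mm thick, sticks out of it at y = 0, z = 23 mm, its free tip at x = 60 mm. Its origin and axes are the fixture's. A tall fixed post stands behind the bench edge (world x about 0.72 on, y about -0.16): keep the wrist short of it.
- stop_face (a point): Middle of the stop face, where the plunger comes out: fixture x = 75, y = 0, z = 23 mm.
- plunger (a joint): How far the sprung plunger is pushed in, m: 0 free (15 mm proud of the stop face), 0.015 flush with the stop face, that is, the batten's end on the stop. The spring pushes back with 2.5 N at 0 and 5.5 N at 0.015; friction in the channel adds to the push needed (about 8 to 15 N in all).
- jaw (a joint): Slide of the steel jaw towards the fence (+y of the fixture), m: 0 fully open (55 mm between jaw and fence), 0.025 closed on the 30 mm batten. It starts 0 to 0.010. It slides with about 1 N of friction and stays where it is left. The jaw is 100 mm long (fixture x -50 to 50 mm), 18 mm wide, its top 10 mm above the bed (z = 18 mm).
- jaw_knob (a point): Point on the axis of the red upright knob on the jaw, 33 mm above the bench. The stem is 13 mm thick; an 18 mm head on it spans z = 40 to 48 mm. It is at fixture x = 40 mm, y = -50 mm + the jaw value. Push it towards the fence with shut fingers or pinch it from above.
- tape_measure: Yellow tape measure, 34 x 83 x 64 mm, standing on the bench left of the work. Bystander: leave alone. Origin at the centre of its underside.
- pencil: Red pencil, 8 x 170 x 9 mm, on the bench between robot and fixture. Bystander: leave alone. Origin at the centre of its underside.
- screwdriver: Screwdriver with an orange-red handle, 24 x 160 x 23 mm, on the bench at the right. Bystander: leave alone. Origin at the centre of its underside.

How it is judged:
On the way, in this order (a step that is already met when the one before it is completed fails the run):
1. the batten lies on the bed between fence and open jaw, short of the plunger, and is let go (z of batten_mid in the frame of fixture between 0.019 and 0.028 m and y of batten_mid in the frame of fixture between -0.03 and 0.006 m and angle between the y axis of batten and the x axis of fixture, either way round below 0.35 rad and x of batten_mid in the frame of fixture above -0.07 m and value of joint plunger below 0.004 m and value of joint jaw below 0.021 m and contact force between each of the arm, the fingers and batten below 0.1 N), for 0.2 s.
2. the jaw is closed on the batten, which lies square against the fence (z of batten_mid in the frame of fixture between 0.019 and 0.028 m and y of batten_mid in the frame of fixture between -0.005 and 0.005 m and angle between the y axis of batten and the x axis of fixture, either way round below 0.06 rad and value of joint jaw above 0.0225 m), for 0.2 s.
At the end, for the whole second after the job is handed in: Batten on the bed, square in the channel (5 mm, 0.06 rad) and still; jaw closed on it (above 0.0215); plunger in by over 13.5 mm, the batten's end bearing on the stop with over 1 N, the robot still pressing the batten with over 4 N (z of batten_mid in the frame of fixture between 0.019 and 0.028 m and y of batten_mid in the frame of fixture between -0.005 and 0.005 m and angle between the y axis of batten and the x axis of fixture, either way round below 0.06 rad and value of joint jaw above 0.0215 m and value of joint plunger above 0.0135 m and contact force between batten and stop above 1 N and contact force between any of the fingers, the arm and batten above 4 N and linear speed of batten below 0.01 m/s); the arm keeps its last pose, push and grip.
It fails at once if the tape measure is disturbed (moved more than 30 mm) (distance of tape_measure from where it was at the start of the episode above 0.03 m).
It fails at once if the pencil is disturbed (moved more than 30 mm) (distance of pencil from where it was at the start of the episode above 0.03 m).
It fails at once if the screwdriver is disturbed (moved more than 30 mm) (distance of screwdriver from where it was at the start of the episode above 0.03 m).
It also fails if it takes over 64 s, if anything falls off the work surface, if the arm or the gripper's body presses on something with over 40 N, if the wrist force passes 120 N, or if a joint passes its speed limit or range.

## Working session

There is one attempt and no reset: what is moved stays moved. The work goes in short steps, Python scripts to look and compute and a tool call to move; the robot and the scene stay as the last step left them, time stands still between calls to the robot, and variables do not carry over. Pictures are saved under pics/ and viewed, at most 10 in all, crops included, and the job is handed in when it is done.

Besides the shell and the picture viewer there is one more tool, called as name([rows], argument=value, ...), one row to a line, values as JSON. play_rows: Moves the arm, as the interface text tells. Its arguments: {"type":"object","properties":{"commands":{"type":"array","items":{"type":"array","items":{"type":"number"}}},"hand":{"type":"number"}},"required":["commands"]}

```bash
mkdir -p pics; ls; python3 - <<'E'
from plant import manip, imaging
import cv2,pickle
s=manip.state();print(s)
F={}
for n in("scene","side","wrist"):
    f=imaging.grab_frame(n);F[n]=f
    cv2.imwrite(f"pics/{n}0.png",f["image"][:,:,::-1])
    print(n,{k:v for k,v in f.items() if k!="image"})
pickle.dump((s,F),open("f0.pkl","wb"))
a=F["scene"]["image"];b=F["side"]["image"]
E
```

```text
pics
{'time': 0.0, 'joint_pos': array([-1.19000399e-01,  5.33428580e-02,  1.61427714e+00, -1.29767733e-05,
        1.47600208e+00, -1.18974602e-01]), 'joint_vel': array([ 6.62849151e-04, -2.76458540e-05,  3.72850686e-04,  1.38987627e-03,
       -1.28801119e-03,  3.32007036e-04]), 'joint_efforts': array([ 2.70554956e-04, -3.93670499e+01, -3.70175600e+01, -1.62778279e-04,
        6.93513779e-03, -6.06393527e-06]), 'tool_pos': array([6.24411548e-01, 6.70709197e-05, 2.44081744e-01]), 'tool_rot': array([-7.93617007e-04,  7.07115099e-01,  7.07097735e-01, -6.32339620e-04]), 'contact_force': array([ 0.07169388,  1.2687251 , -0.58389679]), 'ft_torque': array([0.03224014, 0.05852769, 0.02637048]), 'grasp_force': 0.0, 'gripper_width': 0.999394942485702}
scene {'fx': 410.8408774231224, 'fy': 410.8408774231224, 'cx': 275.88136201708375, 'cy': 211.7006361164401, 'R': array([[ 0.73195919, -0.6810219 , -0.02109297],
       [-0.3708994 , -0.37229002, -0.85078421],
       [ 0.57154997,  0.6305627 , -0.52509172]]), 't': array([-0.53298269,  0.14647725,  0.79365415])}
side {'fx': 426.63162557835756, 'fy': 426.63162557835756, 'cx': 274.8978668252584, 'cy': 200.70050098118568, 'R': array([[-0.92177261, -0.38726113,  0.01908091],
       [-0.20198679,  0.43760512, -0.87618668],
       [ 0.33096314, -0.81149897, -0.48159405]]), 't': array([0.37819663, 0.25100585, 0.58400065])}
wrist {'fx': 340.487477183414, 'fy': 340.487477183414, 'cx': 278.2255563510111, 'cy': 207.13062480066782, 'mount': array([[-2.62886748e-04, -9.45273168e-01, -3.26279894e-01,
         8.48538333e-02],
       [ 9.99999960e-01, -2.15950536e-04, -1.80073892e-04,
        -1.03472290e-03],
       [ 9.97587001e-05, -3.26279928e-01,  9.45273187e-01,
        -1.27939701e-01],
       [ 0.00000000e+00,  0.00000000e+00,  0.00000000e+00,
         1.00000000e+00]])}
```

View pics/scene0.png

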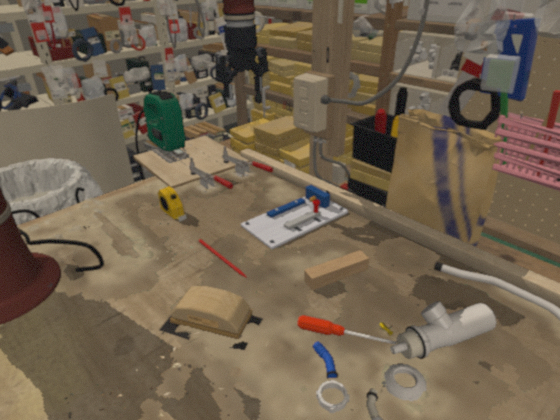

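View pics/wrist0.png

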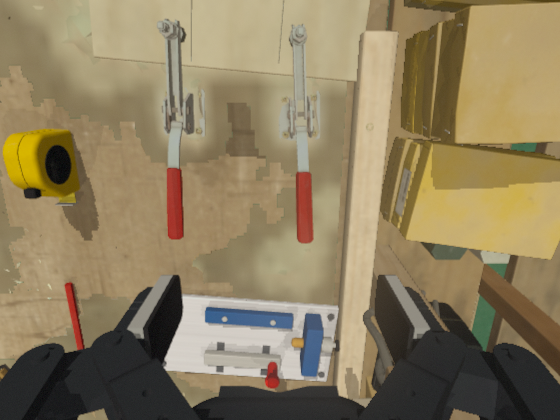

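View pics/side0.png

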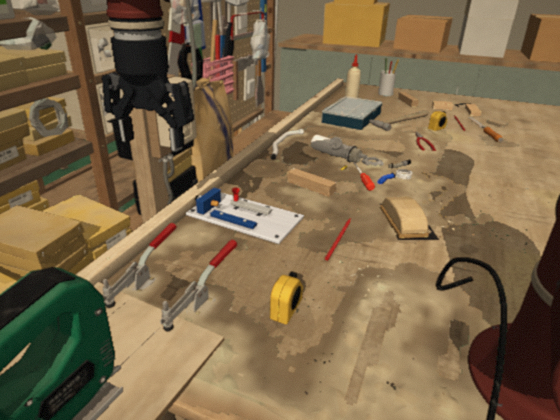

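```bash
cat > h.py <<'E'
import numpy as np,cv2,pickle
from scipy.spatial.transform import Rotation as Ro
def pose(s):
    q=s["tool_rot"];return Ro.from_quat([q[1],q[2],q[3],q[0]]).as_matrix(),np.array(s["tool_pos"])
def cast(f,uv,z,s=None):
    """pixels -> world points on the plane at height z"""
    uv=np.atleast_2d(uv).astype(float)
    d=np.c_[(uv[:,0]-f["cx"])/f["fx"],(uv[:,1]-f["cy"])/f["fy"],np.ones(len(uv))]
    if "mount" in f:
        R,p=pose(s);M=f["mount"];A=R@M[:3,:3];c=R@M[:3,3]+p
    else: A=f["R"].T;c=-A@f["t"]
    D=d@A.T
    return c+D*((z-c[2])/D[:,2])[:,None]
def proj(f,X,s=None):
    X=np.atleast_2d(X)
    if "mount" in f:
        R,p=pose(s);M=f["mount"];C=((X-p)@R-M[:3,3])@M[:3,:3]
    else: C=X@f["R"].T+f["t"]
    return np.c_[f["fx"]*C[:,0]/C[:,2]+f["cx"],f["fy"]*C[:,1]/C[:,2]+f["cy"]]
def big(m):
    n,l,st,c=cv2.connectedComponentsWithStats(m.astype(np.uint8))
    k=1+np.argmax(st[1:,4]);return (l==k).astype(np.uint8)
E
python3 - <<'E'
from h import *
s,F=pickle.load(open("f0.pkl","rb"))
f=F["scene"];im=f["image"];hsv=cv2.cvtColor(im,cv2.COLOR_RGB2HSV)
print("batten hsv",hsv[268,340],hsv[262,330],hsv[278,330],"bench",hsv[300,340],hsv[255,300])
w=F["wrist"];hw=cv2.cvtColor(w["image"],cv2.COLOR_RGB2HSV)
m=((hw[:,:,0]>100)&(hw[:,:,0]<125)&(hw[:,:,1]>130))
m[:290]=0
n,l,st,c=cv2.connectedComponentsWithStats(m.astype(np.uint8))
for i in range(1,n):
    if st[i,4]>150:
        r=cv2.minAreaRect(np.argwhere(l==i)[:,::-1].astype(np.float32));b=cv2.boxPoints(r)
        print(r);print(cast(w,b,.018,s).round(4),cast(w,b,.042,s).round(4),sep="\n")
# white plate
for n,u in(("scene",[(242,222),(268,244),(348,210)]),):
    print(cast(F[n],u,.008).round(4))
print(cast(F["side"],[(188,214),(277,239),(302,214)],.008).round(4))
c=np.hstack([cv2.resize(im[180:300,230:380],None,fx=4,fy=4,interpolation=cv2.INTER_CUBIC)])
cv2.imwrite("pics/crop1.png",c[:,:,::-1])
E
```

```text
batten hsv [ 15 105 139] [ 17 109 169] [ 16 103 104] bench [ 19  87 129] [ 19  75 126]
((225.35023498535156, 315.5964660644531), (39.5421142578125, 14.249410629272461), 4.085616588592529)
[[ 0.5318 -0.1875  0.018 ]
 [ 0.5345 -0.1667  0.018 ]
 [ 0.5827 -0.1707  0.018 ]
 [ 0.5808 -0.1917  0.018 ]]
[[ 0.5381 -0.1691  0.042 ]
 [ 0.5406 -0.1497  0.042 ]
 [ 0.5855 -0.1534  0.042 ]
 [ 0.5837 -0.1729  0.042 ]]
((309.0, 368.5), (13.0, 14.0), 90.0)
[[ 0.6538 -0.2509  0.018 ]
 [ 0.6721 -0.2509  0.018 ]
 [ 0.6728 -0.2725  0.018 ]
 [ 0.6543 -0.2725  0.018 ]]
[[ 0.6518 -0.2281  0.042 ]
 [ 0.6688 -0.2281  0.042 ]
 [ 0.6695 -0.2482  0.042 ]
 [ 0.6522 -0.2483  0.042 ]]
[[ 0.4719 -0.1596  0.008 ]
 [ 0.4572 -0.2667  0.008 ]
 [ 0.6882 -0.2994  0.008 ]]
[[ 0.6916 -0.1708  0.008 ]
 [ 0.4735 -0.1611  0.008 ]
 [ 0.4607 -0.2767  0.008 ]]
```

View pics/crop1.png

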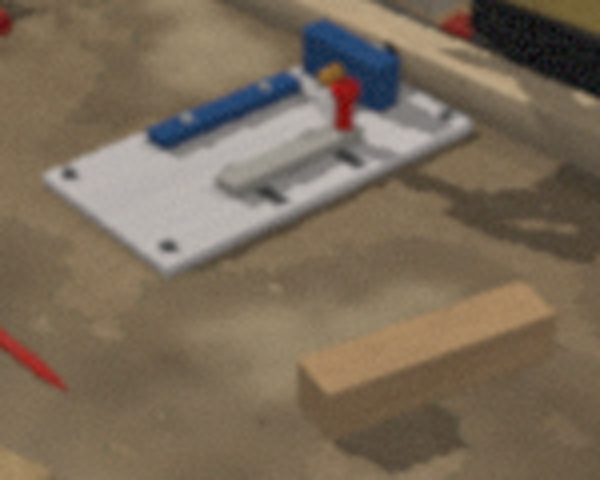

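```bash
python3 - <<'E'
from h import *
s,F=pickle.load(open("f0.pkl","rb"))
f=F["scene"]
g=lambda L:np.array(L)/4.+[230-.375,180-.375]
P=cast(f,g([(298,362),(322,393),(556,313),(517,283)]),.03)
print("batten",P.round(4)); d=P[2]-P[1];e=P[3]-P[0]
print("len",np.linalg.norm(d),np.linalg.norm(e),np.linalg.norm(P[1]-P[0]),np.linalg.norm(P[3]-P[2]),"yaw",np.degrees(np.arctan2(d[1],d[0])),np.degrees(np.arctan2(e[1],e[0])),"c",P.mean(0))
Q=cast(f,g([(43,177),(168,266),(472,124)]),.008);print("bed",Q.round(4))
d=Q[2]-Q[1];e=Q[0]-Q[1];y=np.arctan2(d[1],d[0]);print(np.linalg.norm(d),np.linalg.norm(e),np.degrees(y),np.degrees(np.arctan2(-e[0],e[1])))
R=np.array([[np.cos(y),-np.sin(y)],[np.sin(y),np.cos(y)]])
print("origin",Q[0,:2]-R@[-.117,.044],Q[1,:2]-R@[-.117,-.076],Q[2,:2]-R@[.117,-.076])
T=cast(f,g([(345,82)]),.048);print("knob",T)
E
```

```text
batten [[ 0.4304 -0.3989  0.03  ]
 [ 0.4224 -0.4218  0.03  ]
 [ 0.5466 -0.4611  0.03  ]
 [ 0.5525 -0.4331  0.03  ]]
len 0.1303327318118137 0.12683760308490655 0.024257613626058595 0.028608962744686144 yaw -17.53752086512018 -15.62738638224442 c [ 0.48798279 -0.42872544  0.03      ]
bed [[ 0.4642 -0.1631  0.008 ]
 [ 0.4575 -0.2778  0.008 ]
 [ 0.6853 -0.3006  0.008 ]]
0.22888351906738033 0.11487007883214605 -5.718523248797855 -3.3406110667649895
origin [ 0.57627041 -0.21854532] [ 0.58153371 -0.2138174 ] [ 0.5764427  -0.21330759]
knob [[ 0.61675633 -0.25818153  0.048     ]]
```

play_rows([
  [-39,-12.4,0,0,0,0],
  [-39,-12.4,0,0,0,0],
  [-39,-12.4,0,0,0,0],
  [-39,-12.4,0,0,0,0],
  [-39,-12.4,0,0,0,0],
])

```text
time: 0.57
tool_pos: [0.562, -0.1964, 0.2449]
tool_rot: [-0.0, 0.707, 0.707, -0.0]
contact_force: [-0.4, 0.3, 0.7]
gripper_width: 1.0
grasp_force: 0.0
```

play_rows([
  [-39,-12.4,0,0,0,0],
  [-39,-12.4,0,0,0,0],
  [-39,-12.4,0,0,0,0],
  [-39,-12.4,0,0,0,0],
  [-39,-12.4,0,0,0,0],
])

```text
time: 0.98
tool_pos: [0.4998, -0.3917, 0.245]
tool_rot: [-0.0, 0.707, 0.707, 0.0]
contact_force: [0.4, -0.2, 0.7]
gripper_width: 0.998
grasp_force: 0.0
```

play_rows([
  [-39,-12.4,0,0,0,0],
  [0,0,0,0,0,-7],
  [0,0,0,0,0,-7],
  [0,0,0,0,0,-7],
  [0,0,0,0,0,-7],
])

```text
time: 1.4
tool_pos: [0.4881, -0.4293, 0.2446]
tool_rot: [-0.001, 0.513, 0.858, 0.0]
contact_force: [-0.6, -0.6, -0.1]
gripper_width: 0.999
grasp_force: 0.0
```

play_rows([
  [0,0,0,0,0,-7],
  [0,0,0,0,0,-7],
  [0,0,0,0,0,-7],
  [0,0,0,0,0,-7],
  [0,0,0,0,0,-7],
])

```text
time: 1.82
tool_pos: [0.4884, -0.4288, 0.2447]
tool_rot: [-0.0, 0.231, 0.973, 0.0]
contact_force: [-0.1, 0.0, -0.7]
gripper_width: 0.999
grasp_force: 0.0
```

play_rows([
  [0,0,0,0,0,-7],
  [0,0,0,0,0,-3.5],
  [0,0,0,0,0,0],
])

```text
time: 2.07
tool_pos: [0.4884, -0.4288, 0.2448]
tool_rot: [-0.0, 0.143, 0.99, 0.0]
contact_force: [0.3, -0.2, -0.1]
gripper_width: 1.001
grasp_force: 0.0
```

```bash
python3 - <<'E'
from h import *
from plant import manip, imaging
s=manip.state();R,p=pose(s);print(p,np.degrees(np.arctan2(R[1,0],R[0,0])),s["joint_pos"],s["time"])
f=imaging.grab_frame("wrist");pickle.dump((s,f),open("f1.pkl","wb"))
cv2.imwrite("pics/wrist1.png",f["image"][:,:,::-1])
E
```

```text
[ 0.48843132 -0.42882199  0.24480824] 163.55270391138095 [-8.34912738e-01  1.11479795e-01  1.55151375e+00  1.27704654e-06
  1.47942979e+00 -2.11864956e+00] 2.0667
```

View pics/wrist1.png

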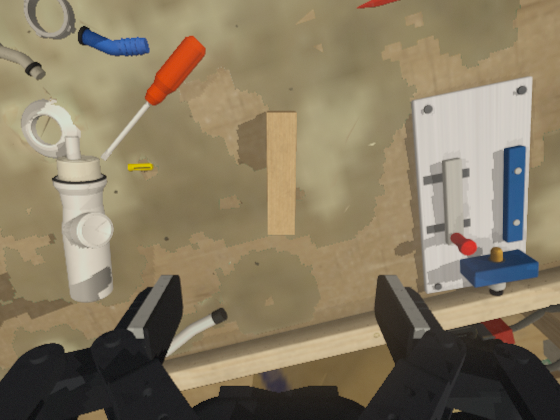

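```bash
python3 - <<'E'
from h import *
s,f=pickle.load(open("f1.pkl","rb"));im=f["image"];hsv=cv2.cvtColor(im,cv2.COLOR_RGB2HSV)
print(hsv[170,282],hsv[170,320],hsv[90,282],hsv[250,282],hsv[200,440],hsv[200,400])
def seg(m,box):
    k=np.zeros(m.shape,bool);x0,y0,x1,y1=box;k[y0:y1,x0:x1]=1
    return big(m&k)
def rect(m):
    c=max(cv2.findContours(m,cv2.RETR_EXTERNAL,cv2.CHAIN_APPROX_NONE)[0],key=cv2.contourArea)
    return cv2.boxPoints(cv2.minAreaRect(c))
mb=seg((hsv[:,:,2]>165)&(hsv[:,:,0]<20)&(hsv[:,:,1]>80),(250,90,315,255))
b=rect(mb);P=cast(f,b,.03,s);print(b.round(1).tolist());print(P.round(4))
print([np.linalg.norm(P[i]-P[i-1]).round(4) for i in range(4)],P.mean(0).round(4))
bl=(hsv[:,:,0]>100)&(hsv[:,:,0]<125)&(hsv[:,:,1]>120)
for nm,box,z in(("fence",(495,130,535,248),.018),("stop",(455,240,545,295),.042)):
    b=rect(seg(bl,box));P=cast(f,b,z,s);print(nm,b.round(1).tolist());print(P.round(4),[np.linalg.norm(P[i]-P[i-1]).round(4) for i in range(4)])
# bed edges
mw=big((hsv[:,:,1]<40)&(hsv[:,:,2]>150)&(np.arange(560)[None]>400))
c=max(cv2.findContours(mw,cv2.RETR_EXTERNAL,cv2.CHAIN_APPROX_NONE)[0],key=cv2.contourArea)
h=cv2.convexHull(c);a=cv2.approxPolyDP(h,4,True)[:,0];print(a.tolist());print(cast(f,a,.008,s).round(4))
E
```

```text
[ 18 102 192] [ 24  70 172] [ 22  81 145] [ 19  92 155] [ 18  20 164] [ 18  88 162]
[[267.0, 113.0], [296.0, 113.0], [296.0, 234.0], [267.0, 234.0]]
[[ 0.4241 -0.4207  0.03  ]
 [ 0.432  -0.3937  0.03  ]
 [ 0.5553 -0.4279  0.03  ]
 [ 0.5463 -0.4583  0.03  ]]
[np.float64(0.1279), np.float64(0.0282), np.float64(0.1279), np.float64(0.0317)] [ 0.4894 -0.4251  0.03  ]
fence [[502.6000061035156, 240.89999389648438], [504.1000061035156, 145.6999969482422], [524.2999877929688, 146.0], [522.7999877929688, 241.1999969482422]]
[[ 0.6357 -0.2048  0.018 ]
 [ 0.5258 -0.1949  0.018 ]
 [ 0.5321 -0.1748  0.018 ]
 [ 0.6427 -0.1826  0.018 ]] [np.float64(0.0232), np.float64(0.1104), np.float64(0.0211), np.float64(0.1109)]
stop [[470.20001220703125, 257.5], [534.5, 246.8000030517578], [539.2999877929688, 275.79998779296875], [475.1000061035156, 286.5]]
[[ 0.6303 -0.2534  0.042 ]
 [ 0.6369 -0.186   0.042 ]
 [ 0.6748 -0.1826  0.042 ]
 [ 0.6684 -0.2521  0.042 ]] [np.float64(0.0381), np.float64(0.0677), np.float64(0.038), np.float64(0.0698)]
[[531, 77], [525, 252], [467, 285], [427, 293], [413, 101]]
[[ 0.4668 -0.1579  0.008 ]
 [ 0.6645 -0.1747  0.008 ]
 [ 0.6904 -0.2458  0.008 ]
 [ 0.6878 -0.2947  0.008 ]
 [ 0.4562 -0.275   0.008 ]]
```

play_rows([
  [22.5,1.5,30,0,0,0],
  [22.5,1.5,40,0,0,0],
  [0,0,40,0,0,0],
  [0,0,40,0,0,0],
  [0,0,35,0,0,0],
])

```text
time: 2.53
tool_pos: [0.4473, -0.4133, 0.0616]
tool_rot: [-0.0, 0.145, 0.989, 0.0]
contact_force: [0.4, 0.5, -0.1]
gripper_width: 1.001
grasp_force: 0.0
```

play_rows([
  [0,0,20,0,0,0],
  [0,0,15,0,0,0],
  [0,0,5,0,0,0],
  [0,0,0,0,0,0],
])

```text
time: 2.87
tool_pos: [0.4473, -0.413, 0.0221]
tool_rot: [-0.001, 0.144, 0.99, 0.001]
contact_force: [-1.9, -0.1, -0.4]
gripper_width: 1.0
grasp_force: 0.0
```

play_rows([
  [0,0,0,0,0,0],
  [0,0,0,0,0,0],
  [0,0,0,0,0,0],
  [0,0,0,0,0,0],
  [0,0,0,0,0,0],
], hand=15)

```text
time: 3.28
tool_pos: [0.449, -0.4149, 0.0257]
tool_rot: [0.001, 0.143, 0.99, -0.001]
contact_force: [0.6, -0.4, 0.8]
gripper_width: 0.336
grasp_force: 59.9
```

play_rows([
  [0,0,0,0,0,0],
  [0,0,0,0,0,0],
  [0,0,0,0,0,0],
])

```text
time: 3.53
tool_pos: [0.449, -0.4149, 0.0255]
tool_rot: [0.001, 0.144, 0.99, -0.001]
contact_force: [0.1, 0.0, 5.7]
gripper_width: 0.338
grasp_force: 60.7
```

play_rows([
  [0,0,-20,0,0,0],
  [0,0,-35,0,0,0],
  [0,0,-40,0,0,-5.75],
  [0,0,-15,0,0,-5.75],
  [0,0,0,0,0,0],
])

```text
time: 3.95
tool_pos: [0.4503, -0.4164, 0.1398]
tool_rot: [0.003, 0.042, 0.999, -0.004]
contact_force: [0.2, -0.1, -0.1]
gripper_width: 0.331
grasp_force: 60.1
```

```bash
python3 - <<'E'
from h import *
from plant import manip, imaging
s0,f0=pickle.load(open("f1.pkl","rb"))
yw=np.radians(-4.9);Rf=np.array([[np.cos(yw),-np.sin(yw)],[np.sin(yw),np.cos(yw)]]);o=np.array([.579,-.2107])
h=cv2.cvtColor(f0["image"],cv2.COLOR_RGB2HSV)
m=big(((h[:,:,0]<6)|(h[:,:,0]>172))&(h[:,:,1]>150)&(np.arange(560)[None]>440)&(np.arange(420)[:,None]>220))
ys,xs=np.nonzero(m);print("knob px",xs.min(),xs.max(),ys.min(),ys.max())
# head lies away from the camera axis: outer end of the blob
print("knob fixture",((cast(f0,[(468,246),(463,243)],.048,s0)[:,:2]-o)@Rf).round(4), "jaw inner edge",((cast(f0,[(461,160),(464,228)],.018,s0)[:,:2]-o)@Rf).round(4))
s=manip.state();R,p=pose(s);a=np.arctan2(R[1,0],R[0,0]);print(p,np.degrees(a),s["gripper_width"],R[:,2])
f=imaging.grab_frame("wrist");pickle.dump((s,f),open("f2.pkl","wb"))
cv2.imwrite("pics/wrist2.png",f["image"][:,:,::-1])
t=np.r_[o+Rf@[-.067,-.009],p[2]];print("target",t,"tool delta mm",(R.T@(t-p)*1000).round(1),"turn",-(175.1-np.degrees(a)))
E
```

```text
knob px 481 513 318 343
knob fixture [[ 0.0368 -0.0433]
 [ 0.0323 -0.0483]] jaw inner edge [[-0.0482 -0.0331]
 [ 0.031  -0.032 ]]
[ 0.45031464 -0.41642636  0.13984873] 175.145255242603 0.3308913848088553 [ 0.00618818 -0.00732603 -0.99995402]
target [ 0.51147611 -0.21394417  0.13984873] tool delta mm [-43.8 206.9  -1.1] turn 0.045255242603019497
```

View pics/wrist2.png

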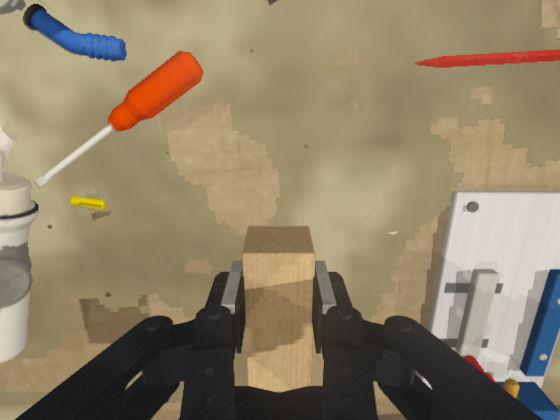

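play_rows([
  [-7,33,0,0,0,0],
  [-7.4,35,0,0,0,0],
  [-7.4,35,0,0,0,0],
  [-7.4,35,0,0,0,0],
  [-7.4,35,0,0,0,0],
])

```text
time: 4.42
tool_pos: [0.4984, -0.2424, 0.1309]
tool_rot: [-0.002, 0.045, 0.999, 0.001]
contact_force: [0.3, 0.4, -0.3]
gripper_width: 0.338
grasp_force: 60.0
```

play_rows([
  [-7.2,35,0,0,0,0],
  [0,0,25,0,0,0],
  [0,0,25,0,0,0],
  [0,0,0,0,0,0],
])

```text
time: 4.75
tool_pos: [0.5051, -0.2069, 0.0761]
tool_rot: [-0.006, 0.044, 0.999, 0.003]
contact_force: [-2.0, 0.4, -2.3]
gripper_width: 0.336
grasp_force: 60.1
```

```bash
python3 - <<'E'
from h import *
from plant import manip, imaging
yw=np.radians(-4.9);Rf=np.array([[np.cos(yw),-np.sin(yw)],[np.sin(yw),np.cos(yw)]]);o=np.array([.579,-.2107])
s=manip.state();R,p=pose(s);a=np.arctan2(R[1,0],R[0,0]);print(p,np.degrees(a),(p[:2]-o)@Rf)
for n in("wrist","scene"):
    f=imaging.grab_frame(n);pickle.dump((s,f),open(f"f3{n}.pkl","wb"));im=f["image"]
    cv2.imwrite(f"pics/{n}3.png",im[:,:,::-1])
a=cv2.imread("pics/wrist3.png");b=cv2.resize(cv2.imread("pics/scene3.png")[160:260,220:370],(400,267),interpolation=cv2.INTER_CUBIC)
c=np.zeros((420,800,3),np.uint8);c[:300,:400]=cv2.resize(a,(400,300));c[:267,400:]=b
cv2.imwrite("pics/both3.png",np.hstack([a[:, 140:540],np.pad(b,((0,153),(0,0),(0,0)))]))
E
```

```text
[ 0.50511497 -0.20694172  0.0761056 ] 175.0013941034745 [-0.07393602 -0.00256649]
```

View pics/both3.png

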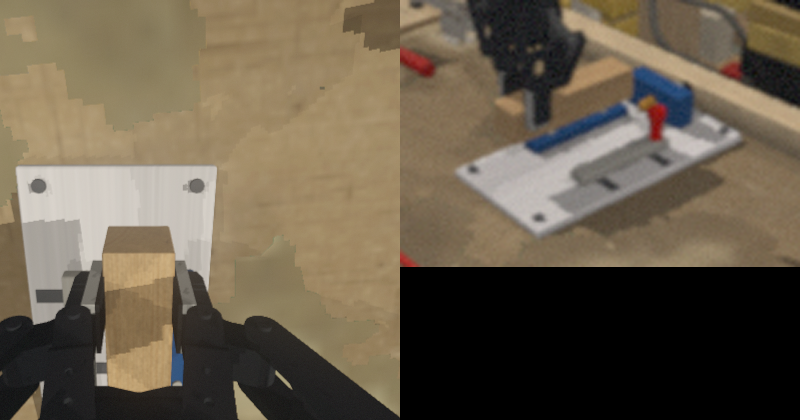

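play_rows([
  [0,0,0,0,0,0],
  [0,0,0,0,0,0],
  [0,0,0,0,0,0],
])

```text
time: 5.1
tool_pos: [0.5108, -0.2116, 0.0855]
tool_rot: [0.001, 0.044, 0.999, -0.001]
contact_force: [1.1, -0.7, 0.8]
gripper_width: 0.338
grasp_force: 60.1
```

```bash
cat >> h.py <<'E'
yw=np.radians(-4.9);Rf=np.array([[np.cos(yw),-np.sin(yw)],[np.sin(yw),np.cos(yw)]]);o=np.array([.579,-.2107])
def show():
    from plant import manip
    s=manip.state();R,p=pose(s)
    print(p.round(4),"yaw",np.degrees(np.arctan2(R[1,0],R[0,0])).round(2),"fix",((p[:2]-o)@Rf).round(4),"z",R[:,2].round(3),"F",s["contact_force"].round(1),"M",s["ft_torque"].round(2),"w",s["gripper_width"],s["time"],"v",s["joint_vel"].round(3));return s
E
python3 - <<'E'
from h import *
show()
s,f=pickle.load(open("f3wrist.pkl","rb"))
# near bed corners and batten near-end corners (pixels from the viewed picture, +140 columns)
print("bed",((cast(f,[(157,166),(357,166)],.008,s)[:,:2]-o)@Rf).round(4))
print("batten end top",((cast(f,[(243,252),(314,252)],s["tool_pos"][2]+.0045,s)[:,:2]-o)@Rf).round(4))
E
```

```text
[ 0.5108 -0.2116  0.0855] yaw 174.94 fix [-0.0679 -0.0067] z [ 0.002 -0.001 -1.   ] F [ 1.1 -0.7  0.8] M [ 0.03  0.07 -0.02] w 0.33793318112088194 5.1 v [ 0.002 -0.001  0.003  0.002  0.    -0.001]
bed [[-0.118  -0.0725]
 [-0.1176  0.0447]]
batten end top [[-0.0974 -0.0162]
 [-0.0973  0.0124]]
```

play_rows([
  [0,-1.5,15,0,0,0],
  [0,0,15,0,0,0],
  [0,0,10,0,0,0],
  [0,0,5,0,0,0],
  [0,0,3,0,0,0],
])

```text
time: 5.52
tool_pos: [0.5096, -0.2122, 0.0355]
tool_rot: [-0.0, 0.044, 0.999, 0.0]
contact_force: [0.8, 0.2, -0.6]
gripper_width: 0.338
grasp_force: 60.1
```

play_rows([
  [0,0,1,0,0,0],
  [0,0,0,0,0,0],
  [0,0,0,0,0,0],
  [0,0,0,0,0,0],
])

```text
time: 5.85
tool_pos: [0.5104, -0.2125, 0.0358]
tool_rot: [0.001, 0.044, 0.999, -0.0]
contact_force: [-1.5, 0.2, -0.7]
gripper_width: 0.338
grasp_force: 60.1
```

```bash
python3 - <<'E'
from h import *
show()
E
```

```text
[ 0.5104 -0.2125  0.0358] yaw 175.0 fix [-0.0682 -0.0076] z [ 0.001 -0.001 -1.   ] F [-1.5  0.2 -0.7] M [0.02 0.02 0.01] w 0.33801777735779653 5.85 v [ 0.002 -0.001  0.001  0.     0.001 -0.001]
```

play_rows([
  [0,0,1.5,0,0,0],
  [0,0,0,0,0,0],
  [0,0,0,0,0,0],
])

```text
time: 6.1
tool_pos: [0.51, -0.2122, 0.0336]
tool_rot: [0.0, 0.044, 0.999, -0.0]
contact_force: [0.2, -0.1, -0.9]
gripper_width: 0.337
grasp_force: 60.1
```

play_rows([
  [0,0,0,0,0,0],
  [0,0,0,0,0,0],
  [0,0,0,0,0,0],
  [0,0,0,0,0,0],
  [0,0,0,0,0,0],
], hand=60)

```text
time: 6.52
tool_pos: [0.5099, -0.2122, 0.0336]
tool_rot: [0.0, 0.044, 0.999, -0.0]
contact_force: [-0.4, 0.2, 0.3]
gripper_width: 0.701
grasp_force: 0.0
```

play_rows([
  [0,0,-20,0,0,0],
  [0,0,-40,0,0,0],
  [0,0,-40,0,0,0],
  [0,0,-40,0,0,0],
  [0,0,0,0,0,0],
])

```text
time: 6.93
tool_pos: [0.5145, -0.2148, 0.184]
tool_rot: [0.007, 0.044, 0.999, -0.004]
contact_force: [1.8, -1.2, 0.4]
gripper_width: 0.705
grasp_force: 0.0
```

play_rows([
  [10,0,0,0,0,0],
  [0,0,0,0,0,0],
  [0,0,0,0,0,0],
  [0,0,0,0,0,0],
])

```text
time: 7.27
tool_pos: [0.4988, -0.2108, 0.1714]
tool_rot: [-0.001, 0.044, 0.999, 0.001]
contact_force: [0.1, -0.4, 0.7]
gripper_width: 0.702
grasp_force: 0.0
```

```bash
python3 - <<'E'
from h import *
from plant import imaging
s=show();f=imaging.grab_frame("wrist");pickle.dump((s,f),open("f4.pkl","wb"));cv2.imwrite("pics/w4.png",f["image"][:,:,::-1])
E
```

```text
[ 0.4988 -0.2108  0.1714] yaw 174.99 fix [-0.0799 -0.0069] z [-0.003  0.002 -1.   ] F [ 0.1 -0.4  0.7] M [-0.04 -0.   -0.03] w 0.7016820538098024 7.2667 v [ 0.     0.006 -0.01   0.    -0.002 -0.001]
```

View pics/w4.png

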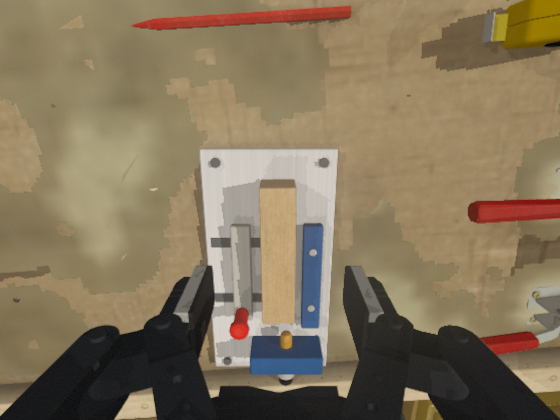

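```bash
python3 - <<'E'
from h import *
s,f=pickle.load(open("f4.pkl","rb"))
F=lambda u,z:((cast(f,u,z,s)[:,:2]-o)@Rf*1000).round(1).tolist()
print("bed near corners",F([(200,150),(337,149)],.008))
print("knob head",F([(239,329)],.048),"jaw inner",F([(250.5,225),(252,318)],.018))
print("fence outer",F([(321,224),(319,327)],.018))
print("batten near top corners, far",F([(261,188),(295,188),(262,324),(296,324)],.038))
R,p=pose(s);t=np.r_[o+Rf@[.040,-.082],.1714];print((R.T@(t-p)*1000).round(1))
E
```

```text
bed near corners [[-117.0, -73.0], [-117.6, 44.3]]
knob head [[35.7, -41.3]] jaw inner [[-51.8, -30.9], [46.6, -32.2]]
fence outer [[-52.6, 31.9], [57.5, 34.1]]
batten near top corners, far [[-91.6, -19.9], [-91.5, 7.2], [38.2, -21.4], [38.3, 9.9]]
[-120.1  -74.9   -0.5]
```

play_rows([
  [0,0,0,0,0,0],
  [0,0,0,0,0,0],
], hand=0)

```text
time: 7.48
tool_pos: [0.4996, -0.2111, 0.1726]
tool_rot: [-0.001, 0.044, 0.999, 0.0]
contact_force: [0.2, -0.8, -0.2]
gripper_width: 0.427
grasp_force: 0.0
```

play_rows([
  [-20,-15,0,0,0,0],
  [-25,-15,0,0,0,0],
  [-25,-15,0,0,0,0],
  [-25,-15,0,0,0,0],
  [-23,-15,0,0,0,0],
])

```text
time: 7.9
tool_pos: [0.6121, -0.297, 0.1728]
tool_rot: [-0.0, 0.044, 0.999, 0.0]
contact_force: [0.6, 0.2, -0.1]
gripper_width: 0.005
grasp_force: 0.0
```

play_rows([
  [0,0,30,0,0,0],
  [0,0,30,0,0,0],
  [0,0,20,0,0,0],
  [0,0,10,0,0,0],
  [0,0,0,0,0,0],
])

```text
time: 8.32
tool_pos: [0.609, -0.295, 0.0794]
tool_rot: [-0.003, 0.044, 0.999, 0.002]
contact_force: [-1.4, 0.3, -0.4]
gripper_width: 0.002
grasp_force: 0.0
```

play_rows([
  [0,0,0,0,0,0],
  [0,0,0,0,0,0],
  [0,0,0,0,0,0],
])

```text
time: 8.57
tool_pos: [0.6122, -0.2971, 0.0861]
tool_rot: [0.002, 0.044, 0.999, -0.001]
contact_force: [0.2, 0.1, -0.4]
gripper_width: -0.002
grasp_force: 0.0
```

```bash
python3 - <<'E'
from h import *
from plant import imaging
s=show();f=imaging.grab_frame("wrist");cv2.imwrite("pics/w5.png",f["image"][:,:,::-1]);pickle.dump((s,f),open("f5.pkl","wb"))
E
```

```text
[ 0.6122 -0.2971  0.0861] yaw 175.0 fix [ 0.0405 -0.0832] z [ 0.003 -0.002 -1.   ] F [ 0.2  0.1 -0.4] M [0.03 0.   0.03] w -0.0020540532882637927 8.5667 v [-0.001 -0.002  0.004 -0.    -0.     0.   ]
```

play_rows([
  [0,0,15,0,0,0],
  [0,0,15,0,0,0],
  [0,0,10,0,0,0],
  [0,0,5,0,0,0],
  [0,0,0,0,0,0],
])

```text
time: 9.03
tool_pos: [0.6091, -0.2952, 0.0351]
tool_rot: [-0.002, 0.044, 0.999, 0.001]
contact_force: [0.0, -0.1, 0.2]
gripper_width: -0.002
grasp_force: 0.0
```

play_rows([
  [0,3,0,0,0,0],
  [0,4,0,0,0,0],
  [0,4,0,0,0,0],
  [0,4,0,0,0,0],
  [0,3,0,0,0,0],
])

```text
time: 9.45
tool_pos: [0.613, -0.278, 0.0392]
tool_rot: [0.001, 0.043, 0.999, -0.0]
contact_force: [0.3, -2.3, 0.4]
gripper_width: 0.005
grasp_force: 0.7
```

play_rows([
  [0,3,0,0,0,0],
  [0,3,0,0,0,0],
  [0,2,0,0,0,0],
  [0,0,0,0,0,0],
  [0,0,0,0,0,0],
])

```text
time: 9.87
tool_pos: [0.6131, -0.2701, 0.0385]
tool_rot: [-0.0, 0.044, 0.999, 0.0]
contact_force: [0.9, 0.2, -0.3]
gripper_width: 0.002
grasp_force: 0.1
```

```bash
python3 - <<'E'
from h import *
from plant import imaging
s=show();f=imaging.grab_frame("wrist");a=f["image"][:,:,::-1];cv2.imwrite("pics/w6.png",a);pickle.dump((s,f),open("f6.pkl","wb"))
g=imaging.grab_frame("scene")["image"][180:260,230:370,::-1]
cv2.imwrite("pics/both6.png",np.hstack([a[:,160:560],np.pad(cv2.resize(g,(400,229),interpolation=cv2.INTER_CUBIC),((0,191),(0,0),(0,0)))]))
E
```

```text
[ 0.6131 -0.2701  0.0385] yaw 175.01 fix [ 0.0391 -0.0562] z [-0.  0. -1.] F [ 0.9  0.2 -0.3] M [-0.02 -0.02 -0.01] w 0.0024818644256829063 9.8667 v [-0.002  0.003  0.002 -0.     0.001  0.001]
```

View pics/both6.png

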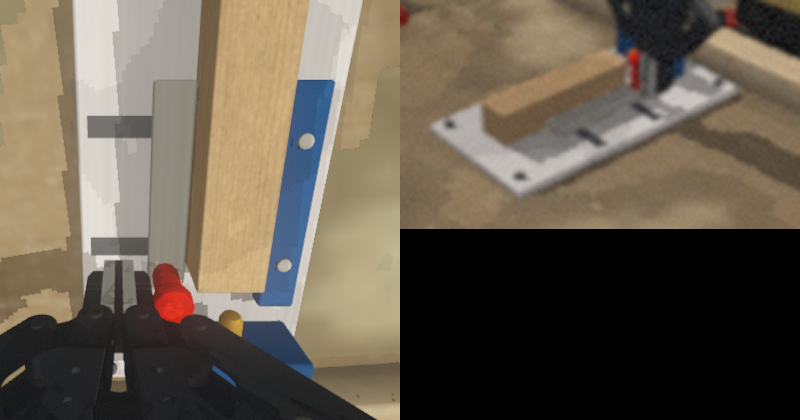

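play_rows([
  [0,2,0,0,0,0],
  [0,2,0,0,0,0],
  [0,1,0,0,0,0],
  [0,0,0,0,0,0],
  [0,0,0,0,0,0],
])

```text
time: 10.38
tool_pos: [0.6135, -0.2652, 0.0383]
tool_rot: [-0.0, 0.044, 0.999, 0.0]
contact_force: [0.2, -0.8, -0.6]
gripper_width: 0.007
grasp_force: 0.4
```

play_rows([
  [0,1,0,0,0,0],
  [0,1,0,0,0,0],
  [0,0,0,0,0,0],
  [0,0,0,0,0,0],
])

```text
time: 10.72
tool_pos: [0.6138, -0.2633, 0.0384]
tool_rot: [-0.0, 0.044, 0.999, 0.0]
contact_force: [-1.1, -0.9, -1.2]
gripper_width: 0.003
grasp_force: 0.4
```

play_rows([
  [0,1,0,0,0,0],
  [0,0,0,0,0,0],
  [0,0,0,0,0,0],
])

```text
time: 10.97
tool_pos: [0.6139, -0.2623, 0.0385]
tool_rot: [-0.0, 0.044, 0.999, 0.0]
contact_force: [-0.7, -0.7, -0.6]
gripper_width: -0.0
grasp_force: 0.5
```

play_rows([
  [0,1,0,0,0,0],
  [0,1,0,0,0,0],
  [0,0,0,0,0,0],
  [0,0,0,0,0,0],
])

```text
time: 11.3
tool_pos: [0.614, -0.2609, 0.0385]
tool_rot: [0.0, 0.044, 0.999, -0.0]
contact_force: [-1.4, -3.6, -1.9]
gripper_width: -0.003
grasp_force: 2.0
```

play_rows([
  [0,1,0,0,0,0],
  [0,0,0,0,0,0],
  [0,0,0,0,0,0],
])

```text
time: 11.55
tool_pos: [0.614, -0.2607, 0.0386]
tool_rot: [0.0, 0.044, 0.999, -0.001]
contact_force: [-1.2, -7.1, -3.2]
gripper_width: -0.004
grasp_force: 3.4
```

play_rows([
  [0,1,0,0,0,0],
  [0,0,0,0,0,0],
  [0,0,0,0,0,0],
])

```text
time: 11.8
tool_pos: [0.614, -0.2606, 0.0386]
tool_rot: [0.0, 0.044, 0.999, -0.002]
contact_force: [-1.3, -8.9, -2.7]
gripper_width: -0.002
grasp_force: 4.7
```

play_rows([
  [0,-5,0,0,0,0],
  [0,-10,0,0,0,0],
  [0,-10,0,0,0,0],
  [0,0,-20,0,0,0],
  [0,0,-25,0,0,0],
])

```text
time: 12.22
tool_pos: [0.6102, -0.2831, 0.0809]
tool_rot: [-0.003, 0.044, 0.999, 0.002]
contact_force: [0.1, -0.0, -0.7]
gripper_width: -0.001
grasp_force: 0.0
```

play_rows([
  [0,0,-30,0,0,0],
  [0,0,-20,0,0,0],
  [20,10,0,0,0,0],
  [30,15,0,0,0,0],
  [30,15,0,0,0,0],
])

```text
time: 12.63
tool_pos: [0.5359, -0.2368, 0.1346]
tool_rot: [0.001, 0.044, 0.999, -0.0]
contact_force: [0.2, -0.2, 0.3]
gripper_width: 0.0
grasp_force: 0.0
```

play_rows([
  [30,15,0,0,0,0],
  [25,10,0,0,0,0],
  [16,5,0,0,0,0],
  [0,0,0,0,0,0],
  [0,0,0,0,0,0],
])

```text
time: 13.05
tool_pos: [0.4679, -0.2007, 0.134]
tool_rot: [0.001, 0.044, 0.999, -0.0]
contact_force: [0.8, -0.4, 1.4]
gripper_width: 0.002
grasp_force: 0.0
```

play_rows([
  [0,0,0,0,0,0],
  [0,0,0,0,0,0],
  [0,0,0,0,0,0],
])

```text
time: 13.3
tool_pos: [0.4687, -0.201, 0.1338]
tool_rot: [0.0, 0.044, 0.999, -0.0]
contact_force: [-0.2, 0.4, -0.6]
gripper_width: 0.005
grasp_force: 0.0
```

```bash
python3 - <<'E'
from h import *
from plant import imaging
s=show();f=imaging.grab_frame("wrist");cv2.imwrite("pics/w7.png",f["image"][:,:,::-1]);pickle.dump((s,f),open("f7.pkl","wb"))
E
```

```text
[ 0.4687 -0.201   0.1338] yaw 174.99 fix [-0.1108  0.0002] z [ 0. -0. -1.] F [-0.2  0.4 -0.6] M [-0.01  0.01 -0.02] w 0.004922059837976992 13.3 v [ 0.001 -0.003  0.008 -0.001  0.001 -0.001]
```

View pics/w7.png

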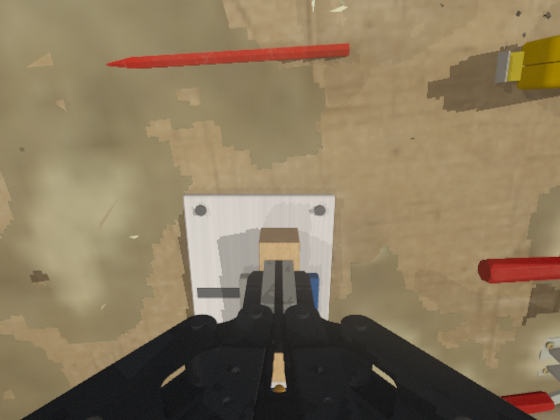

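```bash
python3 - <<'E'
from h import *
s,f=pickle.load(open("f7.pkl","rb"))
F=lambda u,z:((cast(f,u,z,s)[:,:2]-o)@Rf*1000).round(1).tolist()
hsv=cv2.cvtColor(f["image"],cv2.COLOR_RGB2HSV);print(hsv[222:262:2,290].tolist())
print(F([(260,228),(299,228)],.008),F([(259,240),(300,240)],.038),"bed",F([(184,195),(335,195)],.008),"pencil",F([(110,64)],.005))
E
```

```text
[[17, 18, 198], [17, 18, 198], [18, 17, 198], [16, 86, 130], [17, 86, 128], [17, 87, 126], [17, 86, 128], [16, 86, 131], [17, 86, 128], [17, 88, 128], [17, 94, 154], [18, 94, 195], [18, 97, 197], [18, 99, 194], [18, 98, 195], [18, 99, 195], [18, 99, 194], [18, 99, 193], [18, 99, 194], [18, 64, 139]]
[[-90.7, -14.0], [-90.6, 17.4]] [[-93.8, -13.1], [-93.8, 16.3]] bed [[-118.6, -72.6], [-118.3, 45.0]] pencil [[-213.1, -116.2]]
```

play_rows([
  [4,1.5,20,0,0,0],
  [0,0,25,0,0,0],
  [0,0,25,0,0,0],
  [0,0,15,0,0,0],
  [0,0,10,0,0,0],
])

```text
time: 13.77
tool_pos: [0.463, -0.198, 0.0361]
tool_rot: [-0.002, 0.044, 0.999, 0.001]
contact_force: [0.2, 0.7, 0.0]
gripper_width: 0.001
grasp_force: 0.0
```

play_rows([
  [0,0,6,0,0,0],
  [0,0,3,0,0,0],
  [0,0,0,0,0,0],
  [0,0,0,0,0,0],
  [0,0,0,0,0,0],
])

```text
time: 14.18
tool_pos: [0.4648, -0.1992, 0.0307]
tool_rot: [0.001, 0.044, 0.999, -0.001]
contact_force: [-0.0, -0.5, -0.3]
gripper_width: -0.0
grasp_force: 0.0
```

play_rows([
  [-3,0,0,0,0,0],
  [-3,0,0,0,0,0],
  [-3,0,0,0,0,0],
  [-2,0,0,0,0,0],
  [0,0,0,0,0,0],
])

```text
time: 14.6
tool_pos: [0.4755, -0.1997, 0.0298]
tool_rot: [0.0, 0.044, 0.999, -0.0]
contact_force: [0.5, -0.3, -0.5]
gripper_width: -0.001
grasp_force: 0.0
```

play_rows([
  [-2,0,0,0,0,0],
  [-2,0,0,0,0,0],
  [-2,0,0,0,0,0],
  [-2,0,0,0,0,0],
  [0,0,0,0,0,0],
])

```text
time: 15.02
tool_pos: [0.4831, -0.2002, 0.0294]
tool_rot: [0.0, 0.044, 0.999, 0.0]
contact_force: [-0.0, 0.7, 0.4]
gripper_width: -0.002
grasp_force: 0.1
```

```bash
python3 - <<'E'
from h import *
show()
E
```

```text
[ 0.4831 -0.2002  0.0294] yaw 175.0 fix [-0.0965  0.0022] z [ 0.  0. -1.] F [-0.   0.7  0.4] M [0.03 0.07 0.04] w -0.002099229703229647 15.0167 v [-0.001 -0.006  0.005  0.002 -0.006 -0.002]
```

play_rows([
  [-2,0,0,0,0,0],
  [-2,0,0,0,0,0],
  [-2,0,0,0,0,0],
  [-2,0,0,0,0,0],
  [0,0,0,0,0,0],
])

```text
time: 15.43
tool_pos: [0.4913, -0.2011, 0.0296]
tool_rot: [0.0, 0.044, 0.999, -0.0]
contact_force: [0.1, 1.0, 0.2]
gripper_width: 0.003
grasp_force: 0.0
```

play_rows([
  [-2,0,0,0,0,0],
  [-2,0,0,0,0,0],
  [-2,0,0,0,0,0],
  [-2,0,0,0,0,0],
  [0,0,0,0,0,0],
])

```text
time: 15.85
tool_pos: [0.4992, -0.2017, 0.0296]
tool_rot: [0.0, 0.044, 0.999, -0.0]
contact_force: [-0.7, 0.7, 0.4]
gripper_width: -0.0
grasp_force: 0.0
```

play_rows([
  [-1.5,0,0,0,0,0],
  [-1.5,0,0,0,0,0],
  [-1.5,0,0,0,0,0],
  [-1.5,0,0,0,0,0],
  [0,0,0,0,0,0],
])

```text
time: 16.27
tool_pos: [0.5044, -0.2021, 0.0294]
tool_rot: [-0.001, 0.044, 0.999, 0.0]
contact_force: [-4.3, 0.8, 2.6]
gripper_width: -0.0
grasp_force: 2.3
```

play_rows([
  [-1.5,0,0,0,0,0],
  [-1,0,0,0,0,0],
  [-1,0,0,0,0,0],
  [0,0,0,0,0,0],
  [0,0,0,0,0,0],
])

```text
time: 16.68
tool_pos: [0.5076, -0.2024, 0.0294]
tool_rot: [-0.001, 0.044, 0.999, 0.0]
contact_force: [-6.1, 0.2, 3.4]
gripper_width: 0.004
grasp_force: 2.7
```

```bash
python3 - <<'E'
from h import *
show()
E
```

```text
[ 0.5076 -0.2024  0.0294] yaw 175.01 fix [-0.0718  0.0022] z [-0.002  0.    -1.   ] F [-6.1  0.2  3.4] M [ 0.04  0.82 -0.01] w 0.0038396507505202835 16.6833 v [-0.002 -0.002  0.002  0.002  0.001  0.002]
```

play_rows([
  [-1.5,0,0,0,0,0],
  [-1.5,0,0,0,0,0],
  [-1.5,0,0,0,0,0],
  [-1.5,0,0,0,0,0],
  [0,0,0,0,0,0],
])

```text
time: 17.1
tool_pos: [0.5133, -0.2029, 0.0294]
tool_rot: [-0.001, 0.044, 0.999, 0.0]
contact_force: [-6.4, 0.8, 4.4]
gripper_width: -0.002
grasp_force: 3.4
```

play_rows([
  [-1.5,0,0,0,0,0],
  [-1.5,0,0,0,0,0],
  [-1,0,0,0,0,0],
  [0,0,0,0,0,0],
  [0,0,0,0,0,0],
])

```text
time: 17.52
tool_pos: [0.5144, -0.2029, 0.029]
tool_rot: [-0.005, 0.043, 0.999, 0.001]
contact_force: [-17.7, 1.3, 13.0]
gripper_width: 0.002
grasp_force: 8.9
```

play_rows([
  [-1,0,0,0,0,0],
  [-1,0,0,0,0,0],
  [0,0,0,0,0,0],
  [0,0,0,0,0,0],
])

```text
time: 17.85
tool_pos: [0.5144, -0.203, 0.029]
tool_rot: [-0.008, 0.043, 0.999, 0.001]
contact_force: [-25.2, 1.8, 19.3]
gripper_width: -0.0
grasp_force: 13.1
```

```bash
python3 - <<'E'
from h import *
from plant import imaging
s=show()
for n in("scene","side"):
    f=imaging.grab_frame(n);h=cv2.cvtColor(f["image"],cv2.COLOR_RGB2HSV);cv2.imwrite(f"pics/{n}9.png",f["image"][:,:,::-1])
    for y in(-.008,0.002,.012):
        xs=np.arange(.056,.090,.003)
        X=np.c_[(o+np.c_[xs,0*xs+y]@Rf.T),0*xs+.038]
        u=proj(f,X).round().astype(int);print(n,y,[(round(x*1000),*h[v,c].tolist()) for x,(c,v) in zip(xs,u)])
E
```

```text
[ 0.5144 -0.203   0.029 ] yaw 175.06 fix [-0.065   0.0022] z [-0.016  0.003 -1.   ] F [-25.2   1.8  19.3] M [ 0.2   3.87 -0.02] w -0.00014142121387525453 17.85 v [ 0.    -0.001  0.001  0.002 -0.003 -0.002]
scene -0.008 [(56, 7, 154, 186), (59, 6, 152, 185), (62, 15, 113, 173), (65, 16, 107, 174), (68, 16, 107, 176), (71, 15, 93, 154), (74, 15, 93, 154), (77, 120, 53, 97), (80, 109, 120, 104), (83, 106, 171, 112), (86, 107, 169, 119), (89, 107, 164, 123)]
scene 0.002 [(56, 15, 107, 177), (59, 16, 103, 178), (62, 16, 105, 173), (65, 16, 104, 177), (68, 16, 106, 173), (71, 17, 105, 167), (74, 2, 30, 109), (77, 118, 44, 98), (80, 108, 159, 114), (83, 107, 168, 120), (86, 106, 178, 116), (89, 106, 161, 117)]
scene 0.012 [(56, 17, 95, 137), (59, 16, 93, 148), (62, 12, 46, 111), (65, 15, 77, 136), (68, 3, 29, 96), (71, 13, 53, 110), (74, 12, 51, 115), (77, 110, 128, 100), (80, 108, 155, 112), (83, 107, 166, 118), (86, 106, 172, 120), (89, 106, 172, 120)]
side -0.008 [(56, 16, 120, 197), (59, 16, 122, 201), (62, 16, 116, 187), (65, 16, 124, 200), (68, 16, 123, 199), (71, 16, 123, 201), (74, 17, 110, 169), (77, 16, 82, 128), (80, 133, 29, 79), (83, 107, 192, 106), (86, 108, 175, 112), (89, 106, 177, 111)]
side 0.002 [(56, 16, 120, 200), (59, 16, 119, 197), (62, 16, 122, 196), (65, 17, 120, 199), (68, 16, 120, 200), (71, 17, 122, 200), (74, 16, 120, 191), (77, 11, 62, 103), (80, 107, 183, 103), (83, 107, 195, 107), (86, 107, 186, 107), (89, 107, 176, 110)]
side 0.012 [(56, 16, 120, 196), (59, 16, 118, 201), (62, 16, 119, 199), (65, 16, 120, 197), (68, 16, 126, 196), (71, 16, 119, 201), (74, 16, 123, 187), (77, 15, 107, 148), (80, 110, 123, 89), (83, 108, 176, 106), (86, 107, 184, 108), (89, 107, 178, 110)]
```

```bash
python3 -c "
from plant import manip
print(manip.job_done())"
```

```text
the job is handed in; nothing more can be done
None
```

I handed the job in with the jaw closed and the batten against the hard stop, held there at about 25 N; the tape measure, pencil and screwdriver were never touched. The hand-in gave no verdict, so this rests on the force readings and the scene and side camera pixels, where wood runs up to the stop face with no gap.

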